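# Roll the moulded bar into the V-block and push it against the stop

### The arm

A 7-joint arm with a two-finger parallel gripper is mounted at the origin on the work surface. World frame = base frame: x ahead of the robot, y to its left, z up, the work surface at z = 0. Lengths are in m, angles in rad, forces in N, time in s.
With the tool pointing down it reaches from about 0.4 to 0.85 m from the base axis. Payload 4.5 kg.
Tool frame: the origin (TCP) lies on the mounting face of the last link; the fingertips stand 166 mm ahead of it and the grasp point (between the pads) lies 147 mm ahead of it; z points along the fingers, y is the line along which they close (so a half turn about z gives the same grasp; the last joint's range is limited). The gripper opens to 88 mm and grips with 3 to 60 N. Pads are 18 mm wide; open, the fingers measure 123 mm over their backs; the gripper's body (75 mm by 187 mm) begins 45 mm behind the grasp point.
Start: joints at [-1.224, 0.689, -0.195, 1.565, 0.157, 0.902, -0.215], TCP at [0.192, 0.595, 0.405] pointing down, gripper open.
Joint ranges: [-3.01, 3.01], [-0.46, 2.08], [-1.47, 1.51], [0.13, 2.56], [-1, 4.14], [0.04, 2.09], [-2.66, 2.66]. Speed limits (rad/s): [2.57, 2.57, 3.14, 3.14, 3.14, 3.14, 3.14].

### API

Orientations are given as a unit quaternion [x, y, z, w].
In Python, from plant import r, snapshot gives the robot as it stands. The module is installed in compiled form; this text tells all that it offers.
- The arm moves only by the tool move_arm, never from a script. Its argument "rows" is a list of rows, each a list of 5 numbers: the shift along the tool's x, y, z in m, then the turn about the tool's z in rad, then the finger opening in m, from 0 to 0.0881. In form: [[dx, dy, dz, spin, claw], ...]. A call has 1 to 10 rows; each row shifts and turns the commanded pose from where the row before left it, along the tool's axes as they then stand; what a row does not reach is not made up. A row lasts 1/12 s, in which the tool goes at most 41.7 mm and 7.16 degrees, less where a joint would pass 70% of its speed; a pose out of reach is approached as far as the arm can. A call with a gripper value outside its range is refused whole. The fingers move at their own pace and stop on an object; "newtons" is the grip in N (left out, the last holds). Time passes only in rows, so rows that do not move let the fingers close. It gives the time, the measured TCP pose, the force, the opening and the grip force at its end, in the units of the state.
- r.get_state(): the state, without advancing time (a new reading comes with each control period).
- snapshot(name): name is "side" or "top"; returns a dict with "color" (480x640x3 uint8, red, green, blue), "depth" (480x640 float32, m along the optical axis (not along the pixel's ray), 0 where there is no reading), "mtx" (3x3 intrinsics, pixels), "dist" ([k1, k2, p1, p2, k3] as OpenCV has them; the pictures are not rectified), "eye" and "orientation" of the camera in the world. Camera axes: x right, y up, looking along -z (the intrinsics and any distortion apply to the point x, -y, -z); pixel columns grow to the right and rows downward; lengths in m; the calibration is good to about 2 mm. A picture is of the moment at which its call begins.
- r.finish_job(): hands the job in; it is judged then, once.
The state is a dict: "clock": time; "q": joint angles; "qd": joint speeds; "joint_torque": joint torques, N m; "tool_pos": TCP position; "eef_rot": TCP orientation; "contact_force": force on the tool from outside, world axes, zero at the start; "moment": the same for the moment, N m; "opening": opening from 0.0 (shut) to 1.0 (fully open); "finger_force": force on a finger pad.
Only numpy, scipy, OpenCV 4.12 (cv2) and the standard library are available. Lean on these libraries where they do the work, as an engineer would, in place of code of your own. Each camera call takes 0.05 s, during which the arm holds its last target. There are 200 camera calls.

### The job

Roll the long round bar along the bench by its side, up the ramp and into the groove of the V-block, then push on its end so that it slides along the groove until it rests against the end stop. Only push it gently with the fingers, do not pinch or lift it, and leave the other things on the bench where they are.

Things in the scene. Friction and masses are not known exactly. Their poses are not given: they have to be found in the camera images.
- bar: solid round plastic bar, the long one lying on the bench: 40 mm in diameter, 130 mm long, about 0.16 kg. Origin at its centre, x along its axis. It starts on the bench on the ramp side of the V-block, within 0.15 rad of parallel to the groove, its centre 40 to 70 mm farther towards the groove's open +x end than its final place. Slippery plastic. It rolls easily, square to its own axis; a push near one end hardly turns it.
- vblock: bare metal V-block fixed to the bench. Origin at bench level under the bottom line of its 90-degree groove; x along the groove (roughly away from the robot), y across it (roughly to the robot's left). Groove 200 mm long (x -85 to +115 mm), bottom line 1 mm above the bench; its +y flank rises at 45 degrees to y = 30, z = 31 mm, then a flat top to y = 45 mm. Open at the +x end.
- vblock_crest (a point): point on the crest between ramp and groove (V-block frame: x = 0, y = -18, z = 19 mm). From here a plain ramp as long as the groove falls away on the -y side to bench level at y = -112 mm, and the groove's near flank falls at 45 degrees to the bottom line.
- vblock_stop (a point): inner face of the end stop, at the height of the seated bar's axis (V-block frame: x = -85, y = 0, z = 29.3 mm). The stop is a steel plate 46 mm high, 12 mm thick, y -112 to +45 mm, closing the end of groove and ramp nearer the robot.
- vblock_seat (a point): where the bar's centre is when it lies in the groove with its end against the end stop: x = -20, y = 0, z = 29.3 mm in the V-block's frame
- cap1: blue bottle cap, open side up, 38 mm wide, 14 mm high; bystander. Origin: centre of its underside
- cap2: blue bottle cap like cap1; bystander. Origin: centre of its underside
- cap3: blue bottle cap like cap1; bystander. Origin: centre of its underside
- jar: glass jar with a lid, 60 mm wide, 85 mm high; bystander. Origin: centre of its underside
- stub: short round offcut standing on its end, 40 mm in diameter, 45 mm high; bystander. Origin: centre of its underside
- spray: plastic bottle, 56 mm wide, 160 mm high; bystander. Origin: centre of its underside
- spatula: spatula lying flat, 200 mm long; bystander, origin on its underside
Not all that is in view belongs to the job. There is more than one size of the bar; the one meant has the size given above.

How it is judged:
On the way, in this order (a step that is already met when the one before it is completed fails the run):
1. the bar rolls over the bench (angular speed of bar above 0.4 rad/s and height (world z) of bar below 0.028 m and y of bar in the frame of vblock below -0.06 m), for 0.2 s.
2. the bar lies in the groove (y of bar in the frame of vblock between -0.004 and 0.004 m and z of bar in the frame of vblock between 0.025 and 0.0325 m and angle between the x axis of bar and the x axis of vblock, either way round below 0.06 rad), for 0.2 s.
At the end, for the whole second after the job is handed in: the bar lies at rest in the groove (centre within 4 mm across it, no more than about 3 mm above its seated height, parallel to the groove within 0.06 rad) with its end within 3.5 mm of the end stop (all of step 2 and x of bar in the frame of vblock between -0.024 and -0.0165 m and linear speed of bar below 0.01 m/s and angular speed of bar below 0.2 rad/s); the robot touches nothing.
It fails at once if the bar is lifted (height (world z) of bar above 0.05 m or (y of bar in the frame of vblock below -0.14 m and height (world z) of bar above 0.028 m)).
It fails at once if the bar is pinched or pushed hard (over 35 N from the fingers) (contact force between the fingers and bar above 35 N).
It fails at once if a bystander is pushed away by more than 25 mm or tipped over (distance of any of cap1, cap2, cap3, jar, stub, spray, spatula from where it was at the start of the episode above 0.025 m or angle between any of jar, stub, spray's own z axis and vertical above 0.5 rad).
It also fails if it takes over 58 s, if anything falls off the work surface, if the arm or the gripper's body presses on something with over 40 N, if the wrist force passes 120 N, or if a joint passes its speed limit or range.

## Working session

There is one attempt and no reset: what is moved stays moved. The work goes in short steps, Python scripts to look and compute and a tool call to move; the robot and the scene stay as the last step left them, time stands still between calls to the robot, and variables do not carry over. Pictures are saved under pics/ and viewed, at most 10 in all, crops included, and the job is handed in when it is done.

Besides the shell and the picture viewer there is one more tool, called after "Request:" by a JSON object that holds its "fn" and its "kwargs". move_arm: Moves the arm, as the interface text tells. Its arguments: {"type":"object","properties":{"rows":{"type":"array"},"newtons":{"type":"number"}},"required":["rows"]}

```bash
mkdir -p pics; cat > h.py <<'E'
import numpy as np, cv2
from scipy.spatial.transform import Rotation as R
from plant import r, snapshot
def cloud(s):
    h,w=s["depth"].shape
    u,v=np.meshgrid(np.arange(w),np.arange(h))
    p=cv2.undistortPoints(np.stack([u,v],-1).reshape(-1,1,2).astype(np.float64),np.array(s["mtx"],float),np.array(s["dist"],float)).reshape(h,w,2)
    d=s["depth"].astype(float)
    rays=np.dstack([p[...,0],-p[...,1],-np.ones((h,w))])@R.from_quat(s["orientation"]).as_matrix().T
    return np.array(s["eye"])+rays*d[...,None], rays
def plane(s,rays,u,v,z):
    e=np.array(s["eye"]); q=rays[int(v),int(u)]; return e+q*(z-e[2])/q[2]
def save(s,n): cv2.imwrite(f"pics/{n}.png",cv2.cvtColor(s["color"],cv2.COLOR_RGB2BGR))
E
python3 - <<'E'
from h import *
import pickle
for n in("top","side"):
    s=snapshot(n); save(s,n+"0"); pickle.dump(s,open(n+"0.pkl","wb"))
    print(n,s["eye"],s["orientation"],s["mtx"],s["dist"],(s["depth"]>0).mean())
print(r.get_state())
E
```

```text
top [ 0.43648647 -0.01884842  1.16669437] [ 0.04698685 -0.05331884 -0.69680086  0.71373517] [[513.82482778   0.         314.33821427]
 [  0.         513.82482778 241.71073405]
 [  0.           0.           1.        ]] [-0.0665181  0.         0.         0.         0.       ] 0.9959016927083333
side [0.53435344 0.63594777 0.74769972] [-0.01927691  0.37176468  0.92775036 -0.02643263] [[478.17634119   0.         329.02771032]
 [  0.         478.17634119 235.897566  ]
 [  0.           0.           1.        ]] [-0.12042747  0.          0.          0.          0.        ] 0.995869140625
{'clock': 0.1, 'q': array([-1.22421185,  0.68991936, -0.19452607,  1.56620586,  0.15729558,
        0.90249336, -0.21513558]), 'qd': array([-9.58766122e-04, -3.05759044e-03, -4.46952410e-05, -2.78830185e-03,
        1.55388628e-03, -1.87562098e-05, -8.03918788e-04]), 'joint_torque': array([-3.15673889e-03, -5.28500140e+01, -1.27135400e+00, -1.53834969e+01,
       -5.25173417e-02,  2.05476201e-03,  4.35323295e-05]), 'tool_pos': array([0.19225087, 0.59440187, 0.40398725]), 'eef_rot': array([ 1.55736475e-01,  9.87798300e-01, -8.14404702e-04, -7.37788218e-05]), 'contact_force': array([0.27944306, 0.15548764, 0.12416571]), 'moment': array([-0.05199183, -0.03611391,  0.0300766 ]), 'finger_force': 0.0, 'opening': 1.001990951517609}
```

View pics/top0.png

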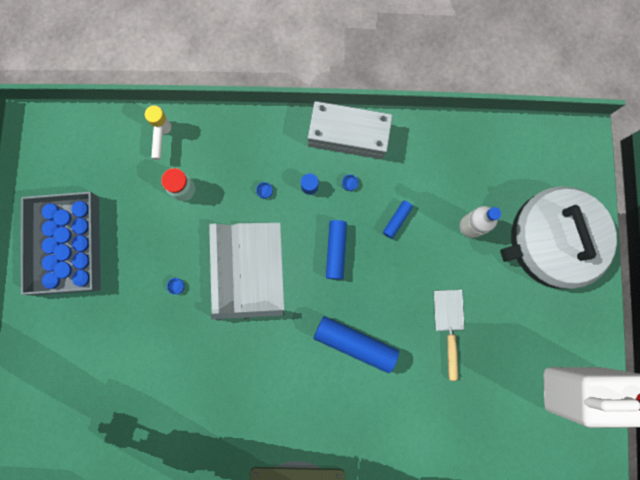

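View pics/side0.png

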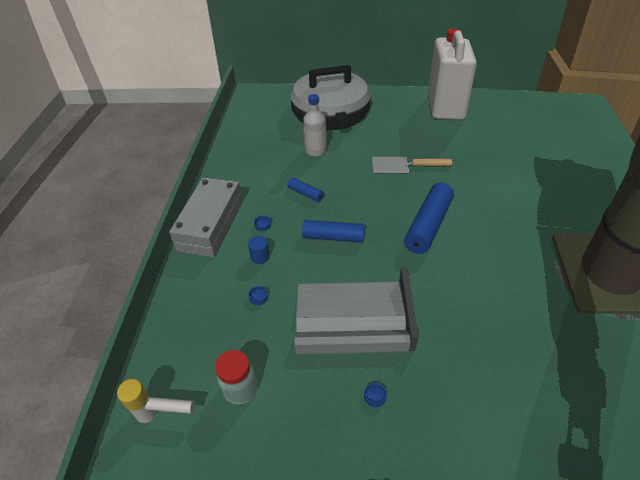

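The top view shows three blue bars: (337,250), about 60 px long and 18 px wide; (398,219), short and thin; and (356,344), about 85 px long and thick. At about 440 px/m, 130×40 mm is 57×18 px, so (337,250) fits. The V-block is at (246,270), with its stop at the bottom edge and its ramp on the right, facing the bar. Next I'll measure these and confirm in a crop.

```bash
cat > m.py <<'E'
from h import *
def bars(s):
    P,rays=cloud(s); hsv=cv2.cvtColor(s["color"],cv2.COLOR_RGB2HSV)
    m=cv2.inRange(hsv,(105,150,50),(125,255,255))
    out=[]
    n,l,st,_=cv2.connectedComponentsWithStats(m)
    for i in range(1,n):
        if st[i,4]<150: continue
        k=(l==i)&(s["depth"]>0); q=P[k]; 
        c,sz,_=cv2.minAreaRect((q[:,:2]*1000).astype(np.float32))
        d=q[:,:2]-q[:,:2].mean(0); ax=np.linalg.svd(d,full_matrices=False)[2][0]
        ax=ax*np.sign(ax[0]+1e-9); nn=np.array([-ax[1],ax[0]])
        a,b=q[:,:2]@ax,q[:,:2]@nn; lo=np.percentile(a,[.5,99.5]); 
        t=q[:,2]>np.percentile(q[:,2],70)
        ctr=ax*lo.mean()+nn*np.median(b[t])
        out.append((st[i,:4].tolist(),np.round(c,0),np.round(sz,0),"yaw",round(np.arctan2(ax[1],ax[0]),3),"len",round(lo[1]-lo[0],4),"ctr(top line)",ctr.round(4),"zmax",round(np.percentile(q[:,2],98),4)))
    return out
E
python3 - <<'E'
from m import *; import pickle
for n in("top0","side0"):
    s=pickle.load(open(n+".pkl","rb")); print(n)
    for b in bars(s): print(*b)
    P,_=cloud(s)
    k=(P[...,2]>.005)&(P[...,2]<.06)&(P[...,0]>.25)&(P[...,0]<.65)&(P[...,1]>-.0)&(P[...,1]<.3)
    hsv=cv2.cvtColor(s["color"],cv2.COLOR_RGB2HSV); k&=hsv[...,1]<60
    nn,l,st,_=cv2.connectedComponentsWithStats(k.astype(np.uint8)); i=1+st[1:,4].argmax()
    q=P[l==i]; print("vb",st[i],q.min(0),q.max(0)); np.save(n+"vb.npy",q)
    # +y flat top
    f=q[(q[:,2]>.028)&(q[:,2]<.034)]; print("z 28-34 rect",cv2.minAreaRect((f[:,:2]*1000).astype(np.float32)))
    t=q[q[:,2]>.041]; print("stop rect",cv2.minAreaRect((t[:,:2]*1000).astype(np.float32)),len(t),np.percentile(t[:,2],50))
    b=P[(abs(P[...,0]-.55)<.02)&(abs(P[...,1]+.2)<.02)]; print("bench z",np.median(b[:,2]))
s=pickle.load(open("top0.pkl","rb"));c=s["color"][160:350,150:420]
cv2.imwrite("pics/crop.png",cv2.cvtColor(cv2.resize(c,None,fx=2.9,fy=2.9,interpolation=cv2.INTER_CUBIC),cv2.COLOR_RGB2BGR))
E
```

```text
top0
[301, 174, 17, 20] [733. -12.] [38. 36.] yaw 0.206 len 0.0373 ctr(top line) [ 0.7329 -0.0131] zmax 0.0488
[342, 175, 16, 16] [ 743. -105.] [35. 36.] yaw -0.136 len 0.0355 ctr(top line) [ 0.7432 -0.1057] zmax 0.016
[256, 183, 17, 15] [720.  91.] [36. 35.] yaw 0.917 len 0.0359 ctr(top line) [0.7195 0.0918] zmax 0.0158
[71, 201, 18, 85] [587. 511.] [198.  45.] yaw 0.103 len 0.1934 ctr(top line) [0.5857 0.5067] zmax 0.0227
[383, 201, 30, 37] [ 658. -216.] [26. 89.] yaw -0.561 len 0.088 ctr(top line) [ 0.6576 -0.2161] zmax 0.0304
[42, 203, 30, 86] [582. 562.] [200.  78.] yaw 0.103 len 0.1907 ctr(top line) [0.5815 0.5419] zmax 0.0369
[326, 220, 21, 59] [584. -76.] [ 39. 130.] yaw -0.048 len 0.1283 ctr(top line) [ 0.5833 -0.0766] zmax 0.0424
[167, 278, 17, 16] [494. 284.] [34. 35.] yaw 1.514 len 0.035 ctr(top line) [0.4963 0.2837] zmax 0.0168
[314, 317, 85, 56] [ 374. -127.] [192.  54.] yaw 1.167 len 0.18 ctr(top line) [ 0.3759 -0.1222] zmax 0.0578
vb [ 209  223   75   97 5249] [0.42282141 0.03747977 0.00500762] [0.64311318 0.21050053 0.05038251]
z 28-34 rect ((539.6569213867188, 124.3
[... 686 characters left out ...]
7
[248, 236, 21, 28] [732.  -9.] [38. 39.] yaw -0.84 len 0.0387 ctr(top line) [ 0.7325 -0.0088] zmax 0.0455
[248, 286, 20, 19] [718.  94.] [38. 36.] yaw -1.344 len 0.0378 ctr(top line) [0.719  0.0942] zmax 0.0136
[364, 383, 23, 24] [493. 286.] [38. 37.] yaw 1.371 len 0.0376 ctr(top line) [0.4934 0.286 ] zmax 0.0133
vb [ 295  267  125   86 6266] [0.41884337 0.03938163 0.00500282] [0.6412379  0.21325001 0.04823293]
z 28-34 rect ((536.6453247070312, 144.98251342773438), (209.60122680664062, 138.81732177734375), 9.57030963897705)
stop rect ((434.10797119140625, 117.60142517089844), (12.731624603271484, 156.43699645996094), 4.802910327911377) 479 0.043872903900302074
bench z -0.001292182040155243
```

View pics/crop.png

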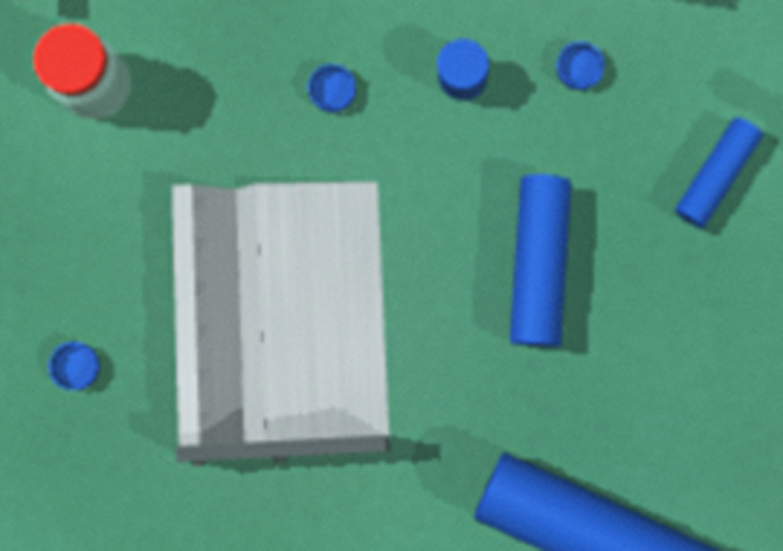

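The crop confirms it: the bar at about (540,260) in the crop is the 130×40 one, measured 130 mm long and 40 mm high in both views. Next I'll fit the V-block groove from plane fits in both views.

```bash
cat >> h.py <<'E'
def tov(p,o,yaw): 
    p=np.asarray(p,float)[...,:2]-o[:2]; c,s=np.cos(yaw),np.sin(yaw); return np.stack([p[...,0]*c+p[...,1]*s,-p[...,0]*s+p[...,1]*c],-1)
E
python3 - <<'E'
from h import *
for n in("top0vb.npy","side0vb.npy"):
    q=np.load(n); o=np.array([.5223,.1575]); yaw=.08
    for it in range(4):
        v=np.c_[tov(q,o,yaw),q[:,2]]; inn=(v[:,0]>-.075)&(v[:,0]<.1)
        def fit(k): # z=a+bx+cy with robust trim
            w=v[k]
            for _ in range(4):
                A=np.c_[np.ones(len(w)),w[:,:2]]; c=np.linalg.lstsq(A,w[:,2],rcond=None)[0]
                e=abs(A@c-w[:,2]); w=w[e<max(.0015,np.median(e)*2.5)]
            return c,len(w),np.median(e)
        F=fit(inn&(v[:,1]>.006)&(v[:,1]<.026)); G=fit(inn&(v[:,1]>-.1)&(v[:,1]<-.024)); N=fit(inn&(v[:,1]<-.003)&(v[:,1]>-.015))
        f,nf=F[0],N[0]
        # line of far flank at z=1mm
        y0=lambda x,z:(z-f[0]-f[1]*x)/f[2]
        dy=np.arctan2(y0(.05,.016)-y0(-.05,.016),.1); off=y0(0,.016)-.015
        yaw+=dy; o=o+off*np.array([-np.sin(yaw),np.cos(yaw)])
        st=q[q[:,2]>.041]; sv=tov(st,o,yaw); xs=np.percentile(sv[:,0],[2,98]); o=o+(xs.mean()+.091)*np.array([np.cos(yaw),np.sin(yaw)])
    print(n,"o",o.round(4),"yaw",round(yaw,4),"far",F,"ramp",G,"near",N,"stop x",xs, "x range",np.percentile(tov(q,o,yaw)[:,0],[.5,99.5]),"y",np.percentile(tov(q,o,yaw)[:,1],[.5,99.5]))
    for b in ([.5833,-.0766],[.5837,-.0736]): print(tov(b,o,yaw))
E
```

```text
top0vb.npy o [0.5233 0.1572] yaw 0.0741 far (array([1.15029755e-03, 1.13807217e-04, 9.89215221e-01]), 682, np.float64(0.0014757836223191143)) ramp (array([0.02092442, 0.00088447, 0.17312675]), 1712, np.float64(0.00113302772044983)) near (array([ 0.00217928,  0.00241378, -0.77935621]), 239, np.float64(0.0009371622065965403)) stop x [-0.09667168 -0.08532093] x range [-0.09636077  0.1140262 ] y [-0.10289783  0.04427005]
[ 0.04250431 -0.23759973]
[ 0.04312526 -0.23463757]
side0vb.npy o [0.5223 0.1604] yaw 0.0747 far (array([ 1.0643413e-03, -4.4408921e-16,  9.9571058e-01]), 363, np.float64(0.0003250363716881706)) ramp (array([ 0.02067518, -0.00129152,  0.18815075]), 1646, np.float64(0.0005780845407374058)) near (array([ 0.00099009, -0.00188161, -0.65532466]), 315, np.float64(0.0008356464087201261)) stop x [-0.09699773 -0.08500227] x range [-0.09654152  0.11263157] y [-0.10420874  0.04429578]
[ 0.04313696 -0.2409135 ]
[ 0.04375985 -0.23795174]
```

Request:
{"fn": "move_arm", "kwargs": {"rows": [[-0.0295,-0.028,0,0,0.0881],[-0.0295,-0.028,0,0,0.0881],[-0.0295,-0.028,0,0,0.0881],[-0.0295,-0.028,0,0,0.0881],[-0.0295,-0.028,0,0,0.0881],[-0.0295,-0.028,0,0,0.0881],[-0.0295,-0.028,0,0,0.0881],[-0.0295,-0.028,0,0,0.0881],[-0.0295,-0.028,0,0,0.0881],[-0.0295,-0.028,0,0,0.0881]]}}

```text
clock: 0.93
tool_pos: [0.3873, 0.2356, 0.4046]
eef_rot: [0.156, 0.988, -0.0, -0.0]
contact_force: [0.9, 0.4, -0.0]
opening: 1.0
finger_force: 0.0
```

Request:
{"fn": "move_arm", "kwargs": {"rows": [[-0.0295,-0.028,0,0,0.0881],[-0.0295,-0.028,0,0,0.0881],[-0.0295,-0.028,0,0,0.0881],[-0.0295,-0.028,0,0,0.0881],[-0.0295,-0.028,0,0,0.0881],[-0.0295,-0.028,0,0,0.0881],[-0.0295,-0.028,0,0,0.0881],[-0.0295,-0.028,0,0,0.0881],[-0.0295,-0.028,0,0,0.0881],[-0.0295,-0.028,0,0,0.0881]]}}

```text
clock: 1.77
tool_pos: [0.5818, -0.1218, 0.4044]
eef_rot: [0.156, 0.988, 0.0, -0.0]
contact_force: [0.9, 0.5, -0.4]
opening: 1.001
finger_force: 0.0
```

Request:
{"fn": "move_arm", "kwargs": {"rows": [[0,0,0.01,0.12,0.0881],[0,0,0.01,0.12,0.0881],[0,0,0.01,0.12,0.0881],[0,0,0.01,0.12,0.0881],[0,0,0.01,0.12,0.0881],[0,0,0.01,0.12,0.0881],[0,0,0.01,0.12,0.0881],[0,0,0.01,0.12,0.0881],[0,0,0.01,0.12,0.0881],[0,0,0.01,0.12,0.0881]]}}

```text
clock: 2.6
tool_pos: [0.5812, -0.1196, 0.3039]
eef_rot: [0.688, 0.725, -0.0, -0.0]
contact_force: [-0.7, 0.4, 1.0]
opening: 1.002
finger_force: 0.0
```

```bash
cat > st.py <<'E'
from h import *
s=r.get_state(); M=R.from_quat(s["eef_rot"]).as_matrix()
print("t",s["clock"],"pos",s["tool_pos"].round(4),"tipz",round(s["tool_pos"][2]-.166,4),"x",M[:,0].round(3),"yawY",round(np.arctan2(M[1,1],M[0,1]),4),"z",M[:,2].round(3),"F",s["contact_force"].round(2),"q7",s["q"][6].round(2),"vframe",tov(s["tool_pos"],np.array([.5228,.1588]),.0745).round(4))
E
python3 st.py
```

```text
t 2.6 pos [ 0.5812 -0.1196  0.3039] tipz 0.1379 x [-0.052  0.999  0.   ] yawY 0.0522 z [-0.001  0.    -1.   ] F [-0.7   0.44  0.97] q7 0.26 vframe [ 0.0375 -0.282 ]
```

Request:
{"fn": "move_arm", "kwargs": {"rows": [[0,0,0.03,0.105,0.0881],[0,0,0.03,0,0.0881],[0,0,0.03,0,0.0881],[0,0,0.02,0,0.0881],[0,0,0.016,0,0.0881],[0,0,0,0,0.0881]]}}

```text
clock: 3.1
tool_pos: [0.5799, -0.1192, 0.1752]
eef_rot: [0.723, 0.69, -0.002, -0.003]
contact_force: [-0.7, 1.5, -0.8]
opening: 0.997
finger_force: 0.0
```

```bash
python3 st.py; python3 - <<'E'
from h import *
s=snapshot("side"); c=s["color"][150:370,240:500]
cv2.imwrite("pics/side1.png",cv2.cvtColor(cv2.resize(c,None,fx=2.7,fy=2.7),cv2.COLOR_RGB2BGR))
E
```

```text
t 3.1 pos [ 0.5799 -0.1192  0.1752] tipz 0.0092 x [0.047 0.999 0.001] yawY -0.0467 z [-0.006  0.001 -1.   ] F [-0.71  1.48 -0.79] q7 0.21 vframe [ 0.0362 -0.2814]
```

View pics/side1.png

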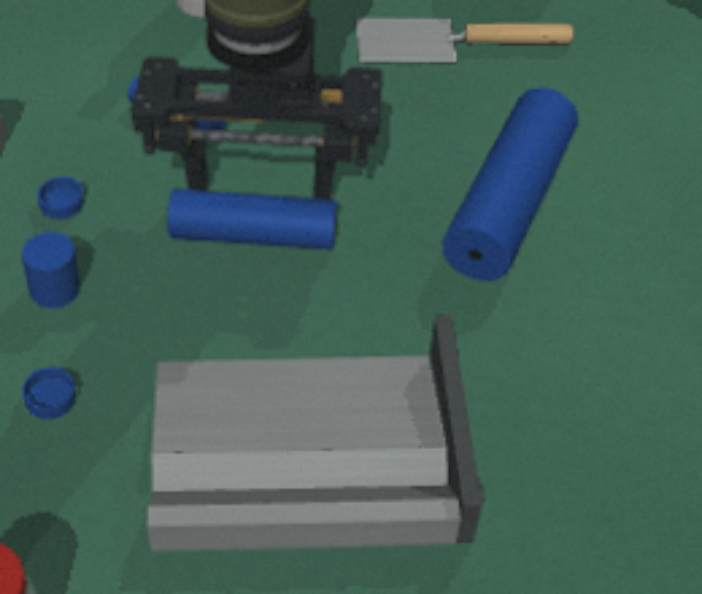

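Request:
{"fn": "move_arm", "kwargs": {"rows": [[0.003,0,0,0,0.0881],[0.003,0,0,0,0.0881],[0.003,0,0,0,0.0881],[0.003,0,0,0,0.0881],[0.003,0,0,0,0.0881],[0.003,0,0,0,0.0881],[0.003,0,0,0,0.0881],[0.003,0,0,0,0.0881],[0.003,0,0,0,0.0881],[0.003,0,0,0,0.0881]]}}

```text
clock: 3.98
tool_pos: [0.5828, -0.0894, 0.1787]
eef_rot: [0.724, 0.69, 0.0, -0.0]
contact_force: [-0.3, -0.7, 0.0]
opening: 1.002
finger_force: 0.0
```

```bash
cat > bar.py <<'E'
from h import *
import sys
def find(s,zt=None):
    P,_=cloud(s); hsv=cv2.cvtColor(s["color"],cv2.COLOR_RGB2HSV)
    m=cv2.inRange(hsv,(105,150,40),(125,255,255))>0
    v=tov(P,np.array([.5228,.1588]),.0745); k=m&(v[...,1]>-.27)&(v[...,1]<.06)&(v[...,0]>-.1)&(v[...,0]<.16)&(P[...,2]>.003)&(P[...,2]<.065)
    q=np.c_[v[k],P[k][:,2]]
    for _ in range(2): # axis through upper points
        t=q[q[:,2]>np.percentile(q[:,2],60)]; c=t[:,:2].mean(0); a=np.linalg.svd(t[:,:2]-c,full_matrices=False)[2][0]; a*=np.sign(a[0])
    L=np.percentile((q[:,:2]-c)@a,[.5,99.5]); ctr=c+a*L.mean()
    print("v ctr",ctr.round(4),"rel yaw",round(np.arctan2(a[1],a[0]),3),"len",(L[1]-L[0]).round(4),"ztop",np.percentile(q[:,2],97).round(4),"n",len(q))
for n in ("side","top"):
    try: s=snapshot(n); print(n,end=" "); find(s)
    except Exception as e: print(e)
    if len(sys.argv)>1 and n=="side":
        cv2.imwrite(f"pics/{sys.argv[1]}.png",cv2.cvtColor(cv2.resize(s["color"][150:370,240:500],None,fx=2.7,fy=2.7),cv2.COLOR_RGB2BGR))
E
python3 st.py; python3 bar.py
```

```text
t 3.9833 pos [ 0.5828 -0.0894  0.1787] tipz 0.0127 x [0.047 0.999 0.   ] yawY -0.0469 z [-0.  0. -1.] F [-0.28 -0.72  0.04] q7 0.17 vframe [ 0.0413 -0.252 ]
side v ctr [ 0.0442 -0.2184] rel yaw -0.127 len 0.128 ztop 0.0395 n 1115
top v ctr [ 0.1078 -0.2158] rel yaw 1.101 len 0.0112 ztop 0.0395 n 24
```

Request:
{"fn": "move_arm", "kwargs": {"rows": [[0.004,0,0,-0.012,0.0881],[0.004,0,0,-0.012,0.0881],[0.004,0,0,-0.012,0.0881],[0.004,0,0,-0.012,0.0881],[0.004,0,0,-0.012,0.0881],[0.004,0,0,-0.012,0.0881],[0.004,0,0,-0.012,0.0881],[0.004,0,0,-0.012,0.0881],[0.004,0,0,-0.012,0.0881],[0.004,0,0,-0.012,0.0881]]}}

```text
clock: 4.92
tool_pos: [0.5825, -0.0493, 0.1787]
eef_rot: [0.68, 0.733, 0.0, 0.0]
contact_force: [-0.5, -0.9, 0.4]
opening: 1.0
finger_force: 0.0
```

```bash
python3 st.py; python3 bar.py
```

```text
t 4.9167 pos [ 0.5825 -0.0493  0.1787] tipz 0.0127 x [-0.074  0.997  0.   ] yawY 0.0742 z [ 0.  0. -1.] F [-0.55 -0.88  0.42] q7 0.2 vframe [ 0.044 -0.212]
side v ctr [ 0.0481 -0.1734] rel yaw -0.1 len 0.1269 ztop 0.0395 n 1178
top v ctr [ 0.1115 -0.1659] rel yaw -0.03 len 0.0039 ztop 0.0351 n 4
```

Request:
{"fn": "move_arm", "kwargs": {"rows": [[0.004,0,0,0,0.0881],[0.004,0,0,0,0.0881],[0.004,0,0,0,0.0881],[0.004,0,0,0,0.0881],[0.004,0,0,0,0.0881],[0.004,0,0,0,0.0881],[0.004,0,0,0,0.0881],[0.004,0,0,0,0.0881],[0.004,0,0,0,0.0881],[0.004,0,0,0,0.0881]]}}

```text
clock: 5.85
tool_pos: [0.5796, -0.0094, 0.1787]
eef_rot: [0.681, 0.732, 0.0, -0.0]
contact_force: [0.1, -0.4, 0.7]
opening: 0.997
finger_force: 0.0
```

```bash
python3 st.py; python3 bar.py
```

```text
t 5.85 pos [ 0.5796 -0.0094  0.1787] tipz 0.0127 x [-0.073  0.997  0.   ] yawY 0.0731 z [ 0.  0. -1.] F [ 0.14 -0.45  0.67] q7 0.15 vframe [ 0.0441 -0.172 ]
side v ctr [ 0.0522 -0.1351] rel yaw -0.089 len 0.1269 ztop 0.0394 n 1251
top index -1 is out of bounds for axis 0 with size 0
```

Request:
{"fn": "move_arm", "kwargs": {"rows": [[0.004,0,0,0,0.0881],[0.004,0,0,0,0.0881],[0.004,0,0,0,0.0881],[0.004,0,0,0,0.0881],[0.004,0,0,0,0.0881],[0.004,0,0,0,0.0881],[0.004,0,0,0,0.0881],[0.004,0,-0.001,0,0.0881],[0.004,0,-0.001,0,0.0881],[0.004,0,-0.001,0,0.0881]]}}

```text
clock: 6.78
tool_pos: [0.5767, 0.0301, 0.1819]
eef_rot: [0.681, 0.732, -0.0, 0.0]
contact_force: [0.3, -0.4, 1.1]
opening: 1.001
finger_force: 0.6
```

```bash
python3 st.py; python3 bar.py side2
```

```text
t 6.7833 pos [0.5767 0.0301 0.1819] tipz 0.0159 x [-0.073  0.997 -0.   ] yawY 0.0728 z [ 0. -0. -1.] F [ 0.33 -0.43  1.14] q7 0.1 vframe [ 0.0442 -0.1323]
side v ctr [ 0.0539 -0.1002] rel yaw 0.003 len 0.1262 ztop 0.0419 n 1311
top index -1 is out of bounds for axis 0 with size 0
```

View pics/side2.png

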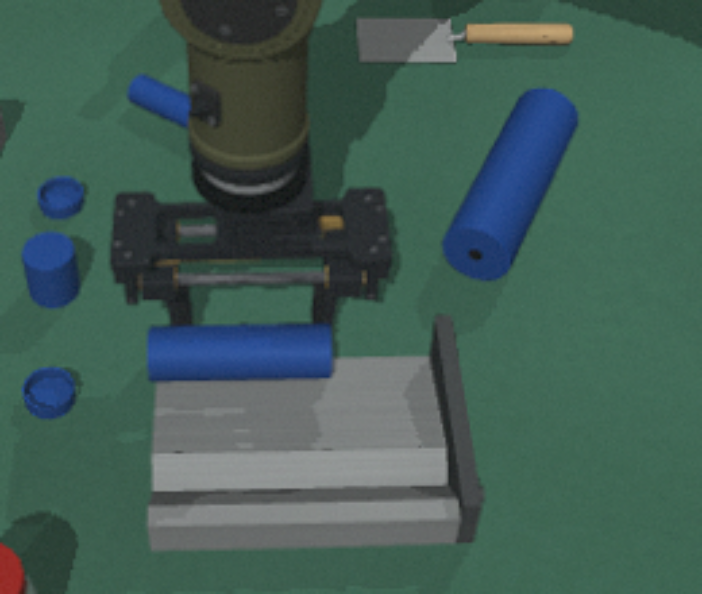

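Request:
{"fn": "move_arm", "kwargs": {"rows": [[0.004,0,-0.0007,0,0.0881],[0.004,0,-0.0007,0,0.0881],[0.004,0,-0.0007,0,0.0881],[0.004,0,-0.0007,0,0.0881],[0.004,0,-0.0007,0,0.0881],[0.004,0,-0.0007,0,0.0881],[0.004,0,-0.0007,0,0.0881],[0.004,0,-0.0007,0,0.0881],[0.004,0,-0.0007,0,0.0881],[0.004,0,-0.0007,0,0.0881]]}}

```text
clock: 7.72
tool_pos: [0.5737, 0.0704, 0.1888]
eef_rot: [0.681, 0.732, 0.0, -0.0]
contact_force: [0.5, -0.6, -0.1]
opening: 0.999
finger_force: 0.5
```

```bash
python3 st.py; python3 bar.py
```

```text
t 7.7167 pos [0.5737 0.0704 0.1888] tipz 0.0228 x [-0.073  0.997  0.   ] yawY 0.073 z [ 0.  0. -1.] F [ 0.53 -0.61 -0.14] q7 0.05 vframe [ 0.0442 -0.092 ]
side v ctr [ 0.0536 -0.0596] rel yaw -0.004 len 0.1265 ztop 0.0499 n 1382
top index -1 is out of bounds for axis 0 with size 0
```

Request:
{"fn": "move_arm", "kwargs": {"rows": [[0.003,0,-0.0005,0,0.0881],[0.003,0,-0.0005,0,0.0881],[0.003,0,-0.0005,0,0.0881],[0.003,0,-0.0005,0,0.0881],[0.003,0,-0.0005,0,0.0881],[0.003,0,-0.0005,0,0.0881],[0.003,0,-0.0005,0,0.0881],[0.003,0,-0.0005,0,0.0881],[0.003,0,-0.0005,0,0.0881],[0.003,0,-0.0005,0,0.0881]]}}

```text
clock: 8.65
tool_pos: [0.5715, 0.1002, 0.1937]
eef_rot: [0.681, 0.732, 0.0, -0.0]
contact_force: [-0.6, -1.6, 1.1]
opening: 0.998
finger_force: 0.5
```

Request:
{"fn": "move_arm", "kwargs": {"rows": [[0.002,0,-0.0003,0,0.0881],[0.002,0,-0.0003,0,0.0881],[0.002,0,-0.0003,0,0.0881],[0.002,0,-0.0003,0,0.0881],[0.002,0,-0.0003,0,0.0881],[0.002,0,-0.0003,0,0.0881],[0.002,0,0,0,0.0881],[0.002,0,0,0,0.0881],[0,0,0,0,0.0881],[0,0,0,0,0.0881]]}}

```text
clock: 9.48
tool_pos: [0.5703, 0.1162, 0.1954]
eef_rot: [0.681, 0.733, 0.0, -0.0]
contact_force: [1.2, -0.8, 0.4]
opening: 1.001
finger_force: 0.0
```

```bash
python3 st.py; python3 bar.py side3
```

```text
t 9.4833 pos [0.5703 0.1162 0.1954] tipz 0.0294 x [-0.073  0.997  0.   ] yawY 0.0736 z [-0.  0. -1.] F [ 1.22 -0.82  0.39] q7 -0.0 vframe [ 0.0442 -0.046 ]
side v ctr [0.0534 0.0007] rel yaw 0.001 len 0.1261 ztop 0.0485 n 1560
top index -1 is out of bounds for axis 0 with size 0
```

View pics/side3.png

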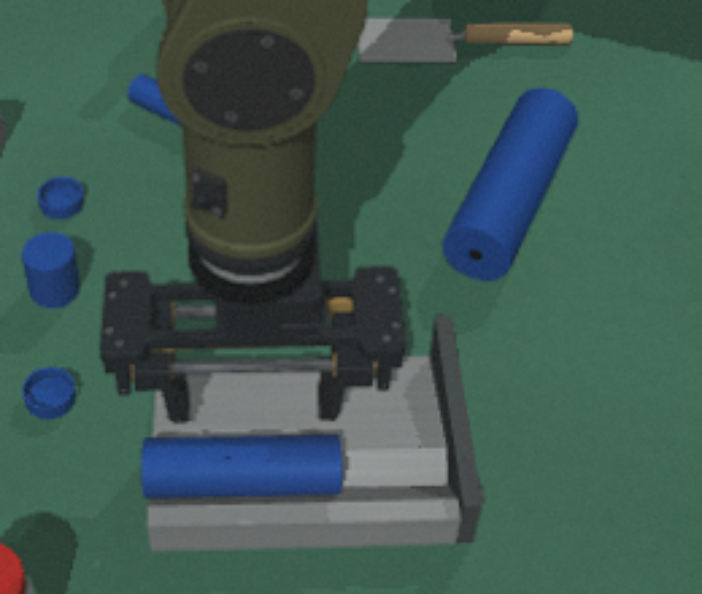

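The bar is seated in the groove at v x = 53 mm and y ≈ 0, parallel to it. Next: retreat, raise, close the fingers and move beyond the +x end. First I'll check where the jar is.

Request:
{"fn": "move_arm", "kwargs": {"rows": [[-0.008,0,-0.01,0,0.0881],[0,0,-0.03,0,0],[0,0,-0.03,0,0],[0,0,-0.02,0,0],[0.01,0.022,0,0,0],[0.01,0.022,0,0,0],[0.01,0.022,0,0,0],[0.012,0.022,0,0,0],[0.012,0.023,0,0,0],[0,0,0,0,0]]}}

```text
clock: 10.42
tool_pos: [0.6807, 0.1723, 0.2864]
eef_rot: [0.68, 0.733, 0.003, 0.001]
contact_force: [0.6, 0.0, -0.0]
opening: 0.345
finger_force: 0.0
```

```bash
python3 st.py; python3 bar.py; python3 - <<'E'
from h import *; import pickle
for n in("top0","side0"):
    s=pickle.load(open(n+".pkl","rb")); P,_=cloud(s); m=cv2.inRange(s["color"],(170,0,0),(255,90,90))>0
    q=P[m]; q=q[(q[:,0]>.6)&(q[:,1]<.4)&(q[:,2]>.05)]; print(tov(np.median(q,0),np.array([.5228,.1588]),.0745),np.percentile(q[:,2],95))
E
```

```text
t 10.4167 pos [0.6807 0.1723 0.2864] tipz 0.1204 x [-0.075  0.997  0.003] yawY 0.0753 z [ 0.006  0.003 -1.   ] F [ 0.56  0.04 -0.02] q7 -0.08 vframe [0.1585 0.0017]
side v ctr [0.0534 0.0005] rel yaw 0.004 len 0.126 ztop 0.0482 n 1562
top v ctr [ 0.0524 -0.0027] rel yaw -0.012 len 0.1258 ztop 0.0509 n 849
[0.20550044 0.10918976] 0.0877624919713888
  return _methods._mean(a, axis=axis, dtype=dtype,
  ret = um.true_divide(
Traceback (most recent call last):
IndexError: index -1 is out of bounds for axis 0 with size 0
```

Request:
{"fn": "move_arm", "kwargs": {"rows": [[0,0,0,0,0],[0,0,0,0,0],[0,0,0,0,0],[0,0,0,0,0],[0,0,0.03,0,0],[0,0,0.03,0,0],[0,0,0.025,0,0],[0,0,0.014,0,0],[0,0,0,0,0],[0,0,0,0,0]]}}

```text
clock: 11.35
tool_pos: [0.6777, 0.1696, 0.1865]
eef_rot: [0.681, 0.732, -0.0, -0.0]
contact_force: [0.6, 0.3, 0.3]
opening: 0.005
finger_force: 0.0
```

```bash
python3 st.py; python3 bar.py side4
```

```text
t 11.35 pos [0.6777 0.1696 0.1865] tipz 0.0205 x [-0.073  0.997 -0.   ] yawY 0.0729 z [-0.001 -0.    -1.   ] F [0.6  0.34 0.29] q7 -0.07 vframe [ 0.1553 -0.0007]
side v ctr [0.0535 0.0013] rel yaw 0.015 len 0.1258 ztop 0.0482 n 1465
top v ctr [ 0.0535 -0.0024] rel yaw 0.018 len 0.1285 ztop 0.0511 n 705
```

View pics/side4.png

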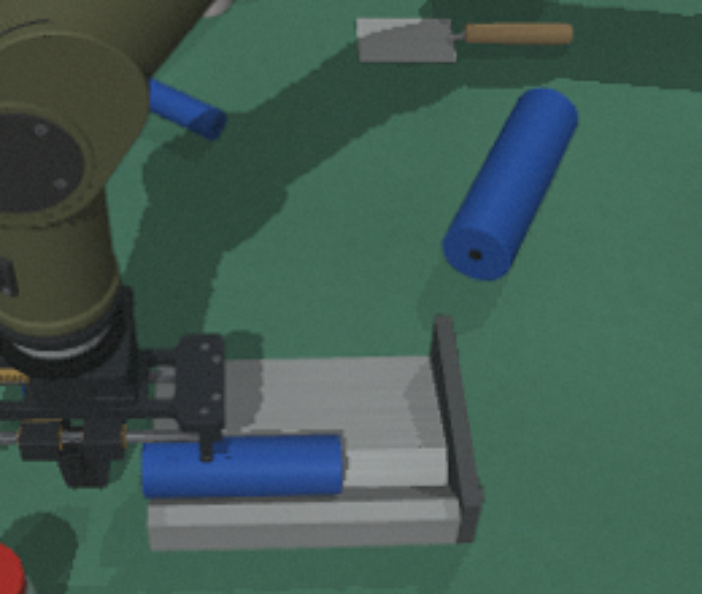

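Request:
{"fn": "move_arm", "kwargs": {"rows": [[0,-0.004,0,0,0],[0,-0.004,0,0,0],[0,-0.004,0,0,0],[0,-0.004,0,0,0],[0,-0.004,0,0,0],[0,-0.004,0,0,0],[0,-0.004,0,0,0],[0,-0.004,0,0,0],[0,-0.004,0,0,0],[0,-0.004,0,0,0]]}}

```text
clock: 12.28
tool_pos: [0.6378, 0.1669, 0.1867]
eef_rot: [0.681, 0.732, 0.0, 0.0]
contact_force: [1.5, 0.2, 0.8]
opening: 0.004
finger_force: 0.7
```

```bash
python3 st.py; python3 bar.py
```

```text
t 12.2833 pos [0.6378 0.1669 0.1867] tipz 0.0207 x [-0.073  0.997  0.   ] yawY 0.073 z [ 0.001  0.    -1.   ] F [1.51 0.18 0.77] q7 -0.06 vframe [ 0.1152 -0.0005]
side v ctr [0.0346 0.0024] rel yaw 0.031 len 0.1265 ztop 0.0483 n 1409
top v ctr [ 0.0252 -0.0012] rel yaw 0.028 len 0.1114 ztop 0.051 n 556
```

Request:
{"fn": "move_arm", "kwargs": {"rows": [[0,-0.004,0,0,0],[0,-0.004,0,0,0],[0,-0.004,0,0,0],[0,-0.004,0,0,0],[0,-0.004,0,0,0],[0,-0.004,0,0,0],[0,-0.004,0,0,0],[0,-0.004,0,0,0],[0,-0.004,0,0,0],[0,-0.004,0,0,0]]}}

```text
clock: 13.22
tool_pos: [0.5975, 0.1639, 0.1865]
eef_rot: [0.681, 0.732, -0.0, -0.0]
contact_force: [-0.5, 0.4, 0.7]
opening: 0.005
finger_force: 0.3
```

Request:
{"fn": "move_arm", "kwargs": {"rows": [[0,-0.002,0,0,0],[0,-0.002,0,0,0],[0,-0.002,0,0,0],[0,-0.002,0,0,0],[0,-0.001,0,0,0]]}}

```text
clock: 13.63
tool_pos: [0.5888, 0.1633, 0.1865]
eef_rot: [0.681, 0.732, -0.0, -0.0]
contact_force: [-0.1, -0.1, -0.4]
opening: 0.008
finger_force: 0.4
```

```bash
python3 st.py; python3 bar.py
```

```text
t 13.6333 pos [0.5888 0.1633 0.1865] tipz 0.0205 x [-0.073  0.997  0.   ] yawY 0.0731 z [-0.  0. -1.] F [-0.08 -0.09 -0.38] q7 -0.06 vframe [ 0.0661 -0.0004]
side v ctr [-0.0144  0.0023] rel yaw 0.031 len 0.1265 ztop 0.0481 n 1387
top v ctr [-0.0248 -0.0021] rel yaw 0.029 len 0.1074 ztop 0.0513 n 526
```

Request:
{"fn": "move_arm", "kwargs": {"rows": [[0,-0.001,0,0,0],[0,-0.001,0,0,0],[0,-0.001,0,0,0],[0,0,0,0,0]]}}

```text
clock: 14.07
tool_pos: [0.5858, 0.1631, 0.1865]
eef_rot: [0.681, 0.732, -0.0, -0.0]
contact_force: [-0.6, 0.3, 0.1]
opening: 0.006
finger_force: 0.2
```

Request:
{"fn": "move_arm", "kwargs": {"rows": [[0,-0.0005,0,0,0],[0,-0.0005,0,0,0],[0,0,0,0,0]]}}

```text
clock: 14.32
tool_pos: [0.5849, 0.163, 0.1865]
eef_rot: [0.681, 0.732, -0.0, -0.0]
contact_force: [0.8, -0.2, 0.1]
opening: 0.004
finger_force: 0.2
```

Request:
{"fn": "move_arm", "kwargs": {"rows": [[0,-0.0005,0,0,0],[0,0,0,0,0]]}}

```text
clock: 14.48
tool_pos: [0.5844, 0.163, 0.1865]
eef_rot: [0.681, 0.732, 0.0, -0.0]
contact_force: [0.8, 0.5, -0.1]
opening: 0.004
finger_force: 0.3
```

Request:
{"fn": "move_arm", "kwargs": {"rows": [[0,-0.0005,0,0,0],[0,0,0,0,0]]}}

```text
clock: 14.65
tool_pos: [0.5839, 0.1629, 0.1865]
eef_rot: [0.681, 0.732, -0.0, -0.0]
contact_force: [0.8, -0.5, -0.1]
opening: 0.005
finger_force: 0.3
```

Request:
{"fn": "move_arm", "kwargs": {"rows": [[0,-0.0005,0,0,0],[0,0,0,0,0]]}}

```text
clock: 14.82
tool_pos: [0.5834, 0.1629, 0.1865]
eef_rot: [0.681, 0.732, -0.0, -0.0]
contact_force: [0.7, 0.5, -0.8]
opening: 0.003
finger_force: 0.3
```

```bash
python3 st.py; python3 bar.py side5
```

```text
t 14.8167 pos [0.5834 0.1629 0.1865] tipz 0.0205 x [-0.073  0.997  0.   ] yawY 0.0731 z [-0.  0. -1.] F [ 0.69  0.5  -0.82] q7 -0.06 vframe [ 0.0607 -0.0004]
side v ctr [-0.0199  0.0023] rel yaw 0.037 len 0.127 ztop 0.0481 n 1389
top v ctr [-0.0303 -0.0012] rel yaw 0.049 len 0.1066 ztop 0.0506 n 521
```

View pics/side5.png

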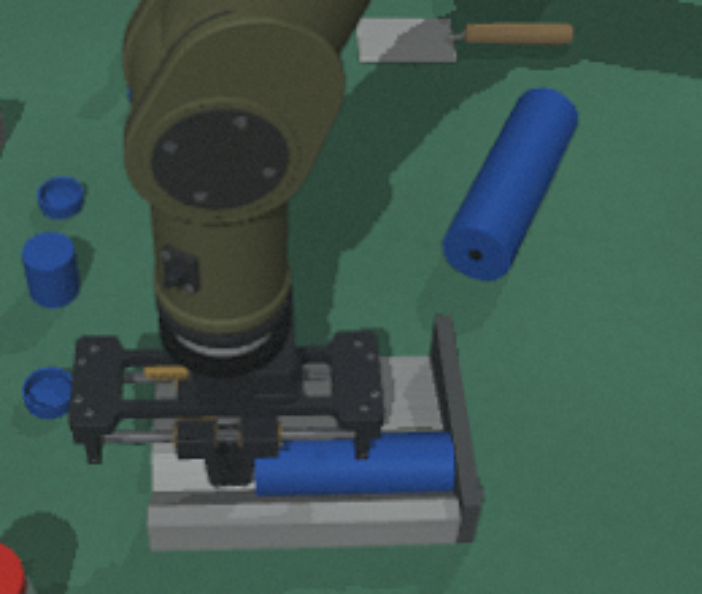

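The picture shows the bar's near end at about (453,465), almost at the stop face at (457,465). I'll continue in small steps until the force rises.

Request:
{"fn": "move_arm", "kwargs": {"rows": [[0,-0.0005,0,0,0],[0,0,0,0,0]]}}

```text
clock: 15.08
tool_pos: [0.5829, 0.1629, 0.1865]
eef_rot: [0.681, 0.732, 0.0, -0.0]
contact_force: [0.8, -0.6, -0.6]
opening: 0.006
finger_force: 0.3
```

Request:
{"fn": "move_arm", "kwargs": {"rows": [[0,-0.0005,0,0,0],[0,0,0,0,0]]}}

```text
clock: 15.25
tool_pos: [0.5825, 0.1629, 0.1866]
eef_rot: [0.681, 0.732, 0.0, 0.0]
contact_force: [0.8, -0.1, -1.3]
opening: 0.001
finger_force: 0.5
```

Request:
{"fn": "move_arm", "kwargs": {"rows": [[0,-0.0005,0,0,0],[0,0,0,0,0]]}}

```text
clock: 15.42
tool_pos: [0.5824, 0.1628, 0.1866]
eef_rot: [0.681, 0.732, 0.001, 0.0]
contact_force: [1.8, 1.5, -0.8]
opening: 0.006
finger_force: 1.0
```

Request:
{"fn": "move_arm", "kwargs": {"rows": [[0,-0.0005,0,0,0],[0,0,0,0,0]]}}

```text
clock: 15.58
tool_pos: [0.5822, 0.1628, 0.1868]
eef_rot: [0.681, 0.732, 0.001, 0.001]
contact_force: [3.0, 0.7, -0.9]
opening: 0.007
finger_force: 1.7
```

Request:
{"fn": "move_arm", "kwargs": {"rows": [[0,-0.0005,0,0,0],[0,0,0,0,0]]}}

```text
clock: 15.75
tool_pos: [0.582, 0.1628, 0.1869]
eef_rot: [0.681, 0.732, 0.001, 0.001]
contact_force: [5.4, 0.2, -0.8]
opening: 0.008
finger_force: 2.6
```

The force has risen to 5.4 N and the motion has stalled, so the bar is against the stop. Retreating.

Request:
{"fn": "move_arm", "kwargs": {"rows": [[0,0.002,0,0,0],[0,0.005,0,0,0],[0,0.01,0,0,0],[0,0.01,0,0,0],[0,0,-0.03,0,0],[0,0,-0.035,0,0],[0,0,-0.035,0,0],[0,0,-0.035,0,0],[-0.04,0,0,0,0],[-0.04,0,0,0,0]]}}

```text
clock: 16.58
tool_pos: [0.6135, 0.0878, 0.3235]
eef_rot: [0.678, 0.735, 0.002, -0.0]
contact_force: [0.5, -1.7, -0.2]
opening: 0.002
finger_force: 0.0
```

Request:
{"fn": "move_arm", "kwargs": {"rows": [[-0.04,0,0,0,0],[-0.04,0,0,0,0],[-0.04,0,0,0,0],[-0.04,0,0,0,0],[-0.04,0,0,0,0],[0,0,0,0,0],[0,0,0,0,0],[0,0,0,0,0]]}}

```text
clock: 17.25
tool_pos: [0.6277, -0.114, 0.3209]
eef_rot: [0.681, 0.732, -0.0, -0.002]
contact_force: [-0.5, 0.6, 0.5]
opening: 0.005
finger_force: 0.0
```

```bash
python3 st.py; python3 bar.py side6
```

```text
t 17.25 pos [ 0.6277 -0.114   0.3209] tipz 0.1549 x [-0.073  0.997  0.002] yawY 0.0728 z [-0.003  0.002 -1.   ] F [-0.46  0.56  0.54] q7 0.3 vframe [ 0.0843 -0.2798]
side v ctr [-0.021   0.0004] rel yaw 0.003 len 0.1278 ztop 0.0484 n 1563
top v ctr [-0.02   -0.0026] rel yaw 0.008 len 0.128 ztop 0.0509 n 1002
```

View pics/side6.png

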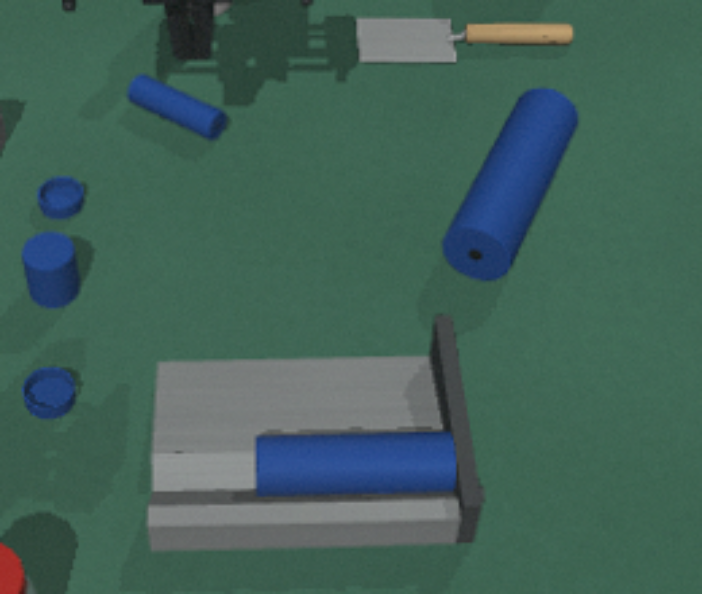

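The picture shows the bar seated against the stop at (457,465), with v x ≈ -20 mm, y ≈ 0 and parallel to the groove. The bystanders in view look undisturbed and the arm is clear.

```bash
python3 -c "from plant import r; print(r.finish_job())"
```

```text
the job is handed in; nothing more can be done
None
```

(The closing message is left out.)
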